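Shift the decorating turntable into third gear

ROBOT

A 7-joint arm with a two-finger parallel gripper is mounted at the origin on the work surface. World frame = base frame: x ahead of the robot, y to its left, z up, the work surface at z = 0. Lengths are in mm, angles in rad, forces in N, time in s.
With the tool pointing down it reaches from about 400 to 850 mm from the base axis. Payload 10.4 kg.
Tool frame: the origin (TCP) lies at the very end of the fingers, on their centre line; the grasp point (between the pads) lies 19 mm behind it (env.grasp_offset is the distance from the TCP to the grasp point, in mm); z points along the fingers, y is the line along which they close (so a half turn about z gives the same grasp; the last joint's range is limited). The gripper opens to 87 mm and grips with 3 to 60 N. Pads are 19 mm wide; open, the fingers measure 117 mm over their backs; the gripper's body (75 mm by 190 mm) begins 51 mm behind the grasp point.
Start: joints at [-1.259, 0.332, -0.065, 1.46, 0.022, 1.35, -0.088], TCP at [205.35, 590.325, 222.576] pointing down, gripper open.
Joint ranges: [-2.6, 2.6], [-0.5, 2.12], [-1.47, 1.34], [0.16, 2.42], [-1.27, 4.41], [0.06, 2.06], [-2.6, 2.6]. Speed limits (rad/s): [2.22, 2.22, 2.79, 2.79, 3.14, 3.14, 3.14].

INTERFACE

Orientations are given as [roll, pitch, yaw] about the fixed x, y, z axes, in that order (R = Rz(yaw) Ry(pitch) Rx(roll)).
In Python, from station import env, read_camera, camera_params gives the robot as it stands. The module is installed in compiled form; this text tells all that it offers.
- The arm moves only by the shell command python3 -m crank 'ROWS' [FORCE]. ROWS is text: rows parted by semicolons, each of 5 numbers parted by spaces: the shift along the world's x, y, z in cm, then the turn about the world's z in degrees, then the gripper command: -1 is fully open, 1 is shut, values between are in proportion. A call has 1 to 10 rows; each row shifts and turns the commanded pose from where the row before left it; what a row does not reach is not made up. A row lasts 1/10 s, in which the tool goes at most 50 mm and 8.59 degrees, less where a joint would pass 70% of its speed; a pose out of reach is approached as far as the arm can. A call is refused whole if a number of a shift passes 5 or a number of a turn 8.59, either way. A call with a gripper value outside its range is refused whole. The fingers move at their own pace and stop on an object; FORCE is the grip in N (left out, the last holds). Time passes only in rows, so rows that do not move let the fingers close. It gives the time, the measured TCP pose, the force, the opening and the grip force at its end, in the units of the state.
- env.get_state(): the state, without advancing time (a new reading comes with each control period).
- read_camera(name): name is "scene" or "top"; returns the picture (420x560x3 uint8, red, green, blue); there is no depth.
- camera_params(name): a dict with "fx", "fy", "cx", "cy" (pixels), "dist_coeffs" ([k1, k2, p1, p2, k3] as OpenCV has them; the pictures are not rectified), "eye" and "rotation" of the camera in the world. Camera axes: x right, y down, z forward; pixel columns grow to the right and rows downward; lengths in mm; the calibration is good to about 2 mm. A picture is of the moment at which its call begins. camera_params takes no time and is no camera call.
- env.hand_in(): hands the job in; it is judged then, once.
The state is a dict: "t": time; "q": joint angles; "dq": joint speeds; "joint_torque": joint torques, N m; "position": TCP position; "tool_rot": TCP orientation; "contact_force": force on the tool from outside, world axes, zero at the start; "wrist_torque": the same for the moment, N m; "finger_gap": finger opening in mm; "finger_force": force on a finger pad.
Only numpy, scipy, OpenCV 4.12 (cv2) and the standard library are available. Lean on these libraries where they do the work, as an engineer would, in place of code of your own. Each camera call takes 0.05 s, during which the arm holds its last target. There are 200 camera calls.

TASK

Shift the decorating turntable into third gear: push its gear lever through the channels of the gate, from the middle channel by way of the crossway, until it is fully home at the end of the slot whose tag bears three studs. Only push it, gently, with the fingers: do not squeeze it or pull it up, and do not run it into any of the other tagged slots. Leave the bottles, the cup and the box where they are.

Things in the scene. Friction and masses are not known exactly. Their poses are not given: they have to be found in the camera images.
- turner: motorised decorating turntable, a fixed white machine. Origin on the table under the middle of the gate; x points away from the robot at yaw 0, y along the crossway towards the disc, z up. Gear end: block 220 (x) by 200 (y) mm with an aluminium gate plate on top, its top face 60 mm above the table. Round disc: centred at y = +215 mm, diameter 170 mm, top 60 mm above the table
- gate (a point): middle of the gate, on the plate's top face; axes as the machine's. Channels are 22 mm wide: three along x, at y = -55, 0 and +55 mm, and a crossway along y at x = 0 which joins their middles and ends at the outer ones. The halves of the two outer channels are the four tagged corner slots; the middle channel is untagged. Channel mouths on the crossway are rounded by 8 mm
- stem (a point): lever's axis at the plate's top face. The stem is a 14 mm round steel rod with 4 mm of play to each side in a channel. It stops at x = +45 or -45 mm at the ends of the channels, and at y = +59 or -59 mm at the ends of the crossway. The lever stays upright and slides flat, it does not tilt or turn
- knob (a point): the middle of the lever's knob: a plain light wooden upright barrel, 36 mm diameter and 50 mm tall, from 85 to 135 mm above the table, so this point is 110 mm above the table on the lever's axis. Below it is the stem
- sel_cross (a joint): lever's place along the machine's y (m): 0 in the middle channel, +0.055 in the channel on the disc's side, -0.055 in the other. It slides stiffly, about 1.5 N (more when pushed fast), and stays where it is left
- sel_shift (a joint): lever's place along the machine's x (m): 0 in the crossway, +0.045 at the end of a slot on the far side, -0.045 at the end of a slot on the near side. It slides stiffly, about 1.5 N, and stays where it is left. At the start it is anywhere along the middle channel
- sel_lift (a joint): how far the knob and stem are pulled up (m): 0 as it rests, up to 0.02; it is sprung down with about 5 N
- tag1: fixed white plastic tag 34 x 42 mm, 2 mm thick, on the gate plate, bearing one round black stud (10 mm diameter) in its middle. Origin: middle of its underside. It marks the corner slot that ends nearest to it: with the lever fully home there, the knob's axis is 45 mm from the tag's middle along the machine's x, and level with it along y. Which corner each tag sits at changes between runs
- tag2: fixed white plastic tag 34 x 42 mm, 2 mm thick, on the gate plate, bearing two round black studs (10 mm diameter) side by side, 20 mm apart. Origin: middle of its underside. It marks the corner slot that ends nearest to it: with the lever fully home there, the knob's axis is 45 mm from the tag's middle along the machine's x, and level with it along y. Which corner each tag sits at changes between runs
- tag3: fixed white plastic tag 34 x 42 mm, 2 mm thick, on the gate plate, bearing three round black studs (10 mm diameter) in a triangle. Origin: middle of its underside. It marks the corner slot that ends nearest to it: with the lever fully home there, the knob's axis is 45 mm from the tag's middle along the machine's x, and level with it along y. Which corner each tag sits at changes between runs
- tag4: fixed white plastic tag 34 x 42 mm, 2 mm thick, on the gate plate, bearing four round black studs (10 mm diameter) in a square. Origin: middle of its underside. It marks the corner slot that ends nearest to it: with the lever fully home there, the knob's axis is 45 mm from the tag's middle along the machine's x, and level with it along y. Which corner each tag sits at changes between runs
- bottle_a: clear plastic bottle with a blue cap, 56 mm diameter, 150 mm tall; a bystander, origin at the middle of its underside
- bottle_b: clear plastic bottle with a red cap, 56 mm diameter, 150 mm tall; a bystander, origin at the middle of its underside
- gift_box: small lidded cardboard box 86 x 86 x 60 mm, standing loose on the turntable's disc; a bystander, origin at the middle of its underside
- cup: clear plastic mixing cup, 68 mm across the rim, 80 mm tall; a bystander, origin at the middle of its underside

How it is judged (in metres and radians):
At the end, for the whole second after the job is handed in: the lever is at rest in the slot of the three-stud tag, within 8 mm of the slot's end (knob axis less than 53 mm from the tag's middle, seen from above), and its knob is down (horizontal distance between knob and tag3 below 0.053 m and velocity of joint sel_shift between -0.005 and 0.005 m/s and value of joint sel_lift below 0.003 m); the robot touches nothing.
It fails at once if the lever is run more than about 28 mm into a slot tagged otherwise (horizontal distance between knob and tag1 below 0.062 m or horizontal distance between knob and tag2 below 0.062 m or horizontal distance between knob and tag4 below 0.062 m).
It fails at once if the lever is pulled up by more than 6 mm (value of joint sel_lift above 0.006 m).
It fails at once if the fingers squeeze or press the lever or the machine with more than 35 N (contact force between the fingers and turner above 35 N).
It fails at once if a bottle, the cup or the box is moved by more than 25 mm or tipped (distance of any of bottle_a, bottle_b, gift_box, cup from where it was at the start of the episode above 0.025 m or angle between any of bottle_a, bottle_b, gift_box, cup's own z axis and vertical above 0.3 rad).
It also fails if it takes over 58 s, if anything falls off the work surface, if the arm or the gripper's body presses on something with over 40 N, if the wrist force passes 120 N, or if a joint passes its speed limit or range.

## Working session

There is one attempt and no reset: what is moved stays moved. The work goes in short steps, Python scripts to look and compute and a shell command to move; the robot and the scene stay as the last step left them, time stands still between calls to the robot, and variables do not carry over. Pictures are saved under pics/ and viewed, at most 10 in all, crops included, and the job is handed in when it is done.

```bash
mkdir -p pics
python3 - <<'E'
from station import env, read_camera, camera_params
import cv2,numpy as np
for n in("scene","top"):
    im=read_camera(n); np.save(f"pics/{n}0.npy",im); cv2.imwrite(f"pics/{n}0.png",im[:,:,::-1]); p=camera_params(n); print(n,{k:np.round(v,3).tolist() for k,v in p.items()})
s=env.get_state();print(s["t"],s["position"],s["tool_rot"],s["finger_gap"],s["contact_force"])
E
```

```text
scene {'fx': 503.312, 'fy': 503.312, 'cx': 282.931, 'cy': 207.631, 'dist_coeffs': [-0.123, 0.0, 0.0, 0.0, 0.0], 'eye': [1080.86, -608.234, 813.576], 'rotation': [-2.335, 0.019, 0.681]}
top {'fx': 474.884, 'fy': 474.884, 'cx': 279.726, 'cy': 202.43, 'dist_coeffs': [-0.141, 0.0, 0.0, 0.0, 0.0], 'eye': [475.36, -22.974, 1008.577], 'rotation': [-3.03, 0.004, -1.549]}
0.1 [205.25455247 589.97464851 221.8656833 ] [-3.14038717e+00  8.04532643e-05  2.80683703e+00] 86.90239180886802 [ 0.28588653  0.19182993 -0.63368122]
```

View pics/scene0.png

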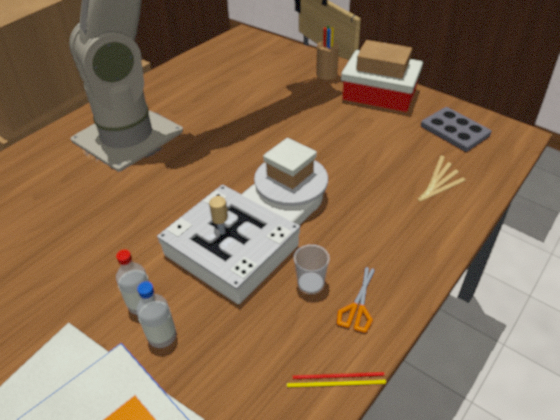

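View pics/top0.png

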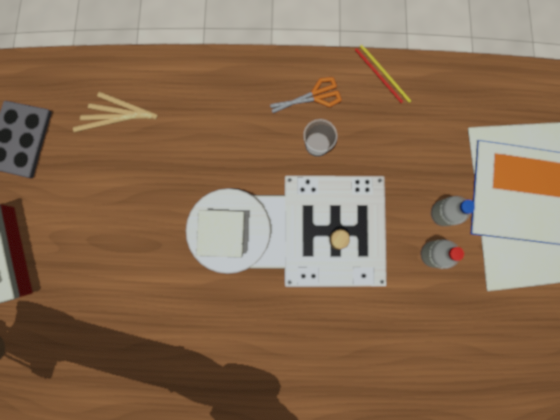

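The top view shows the machine at about (285-385, 177-287) with the disc on the left (+y) and the knob at about (340,239). The bottles are on the right, and the cup is at (320,137). Next I'll zoom in on the tags.

```bash
cat > h.py <<'E'
import cv2,numpy as np
from scipy.spatial.transform import Rotation as R
from station import env, read_camera, camera_params
def ray(n,uv):
    p=camera_params(n);K=np.array([[p["fx"],0,p["cx"]],[0,p["fy"],p["cy"]],[0,0,1.]])
    x=cv2.undistortPoints(np.array(uv,float).reshape(-1,1,2),K,np.array(p["dist_coeffs"],float))[:,0]
    return np.array(p["eye"],float),np.c_[x,np.ones(len(x))]@R.from_euler("xyz",p["rotation"]).as_matrix().T
def onz(n,uv,z):
    e,d=ray(n,uv); return e+d*((z-e[2])/d[:,2])[:,None]
def tri(a,b):
    (e1,d1),(e2,d2)=ray("top",[a]),ray("scene",[b]);d1=d1[0];d2=d2[0]
    s=np.linalg.lstsq(np.c_[d1,-d2],e2-e1,rcond=None)[0]
    p,q=e1+s[0]*d1,e2+s[1]*d2
    return (p+q)/2,np.linalg.norm(p-q)
def knob(n,im,box):
    x0,y0,x1,y1=box;c=im[y0:y1,x0:x1].astype(int)
    m=((c[:,:,0]-c[:,:,2]>45)&(c[:,:,0]>120)).astype(np.uint8)
    k,_,st,ce=cv2.connectedComponentsWithStats(m);i=1+st[1:,4].argmax()
    return ce[i]+[x0,y0],st[i]
E
python3 - <<'E'
from h import *
t=np.load("pics/top0.npy");s=np.load("pics/scene0.npy")
a=cv2.resize(t[170:294,278:392],None,fx=5,fy=4.8,interpolation=cv2.INTER_CUBIC);
b=cv2.resize(s[180:300,150:310],(800,600),interpolation=cv2.INTER_CUBIC)
cv2.imwrite("pics/a.png",a[:,:,::-1]);cv2.imwrite("pics/b.png",b[:,:,::-1])
kt=knob("top",t,(290,180,380,285));ks=knob("scene",s,(190,180,250,250));print(kt,ks,tri(kt[0],ks[0]))
E
```

```text
(array([339.6996337 , 238.85347985]), array([ 41,  50,  18,  19, 273], dtype=int32)) (array([213.14930991, 187.84190715]), array([  0,   0,  60,  29, 797], dtype=int32)) (array([ 504.75152052, -127.93374567,  164.48070935]), np.float64(6.612148586643498))
```

View pics/a.png

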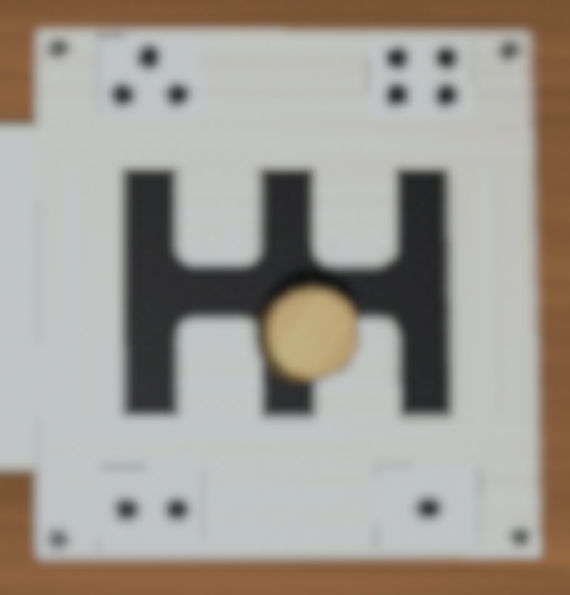

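View pics/b.png

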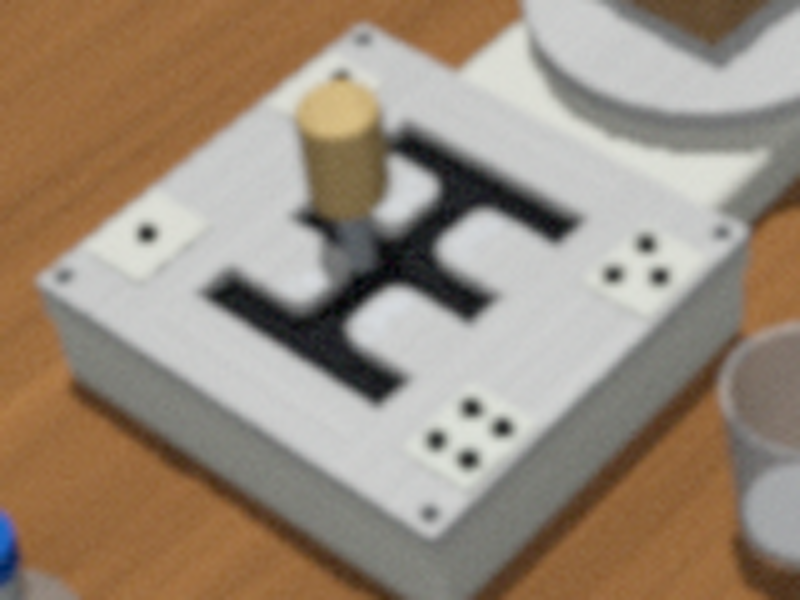

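Tag3 (three studs) is on the far, disc-side corner, so its slot ends at machine (+45,+55). Tag4 is far right, tag2 near left and tag1 near right. I'll triangulate the plate screws and the knob top.

Run:
```python
from h import *
A=lambda u,v:[278+(u+.5)/5-.5,170+(v+.5)/4.8-.5]
B=lambda u,v:[150+(u+.5)/5-.5,180+(v+.5)/5-.5]
P=[]
for a,b in[((58,48),(722,232)),((510,50),(430,513)),((58,538),(362,38)),((520,537),(65,275)),((311,332),(340,106)),((149,82),(640,265)),((422,76),(469,434))]:
    p,e=tri(A(*a),B(*b));print(p.round(1),e.round(1),onz("top",[A(*a)],60).round(1),onz("scene",[B(*b)],60).round(1)); P.append(p)
P=np.array(P);c=P[:4].mean(0)
ax=P[0]+P[1]-P[2]-P[3];ay=P[0]+P[2]-P[1]-P[3]
print("centre",c,"yaw",np.arctan2(ax[1],ax[0]),np.arctan2(-ay[0],ay[1]))
g=onz("top",[A(*q) for q in((58,48),(510,50),(58,538),(520,537))],60);print("top-only centre",g.mean(0), g)
# gate channel corners
ch=onz("top",[A(*q) for q in((125,171),(447,171),(125,413),(449,413))],60);print(ch.mean(0),ch)
print("knob top z135",onz("top",[A(311,332)],135),onz("scene",[B(340,106)],135))
# bystanders
print("bottle caps",onz("top",[[467,207],[456,254]],150)); print("cup rim",onz("top",[[320,136]],80)); print("box top",onz("top",[[198,208],[248,256]],120))
```

```text
[628.3 -35.   59.9] 0.3 [[628.4 -34.9  60. ]] [[628.2 -35.2  60. ]]
[ 632.  -218.7   59.3] 0.4 [[ 631.7 -218.7   60. ]] [[ 632.5 -218.9   60. ]]
[423.9 -39.1  60. ] 0.4 [[424. -39.  60.]] [[423.7 -39.3  60. ]]
[ 427.8 -222.8   59.4] 1.2 [[ 427.5 -223.2   60. ]] [[ 428.8 -222.7   60. ]]
[ 508.5 -129.3  132.7] 0.5 [[ 511.1 -138.4   60. ]] [[447.6 -78.   60. ]]
[614.4 -71.9  61.6] 0.2 [[614.7 -71.9  60. ]] [[613.3 -70.8  60. ]]
[ 619.4 -182.3   62. ] 0.0 [[ 619.7 -182.6   60. ]] [[ 618.2 -181.2   60. ]]
centre [ 527.98149107 -128.91770576   59.65557788] yaw 0.02021838856983314 0.020900510320092807
top-only centre [ 527.88609141 -128.93752847   60.        ] [[ 628.36271867  -34.89342745   60.        ]
 [ 631.71573529 -218.7046341    60.        ]
 [ 424.0012551   -38.99619896   60.        ]
 [ 427.46465658 -223.15585339   60.        ]]
[ 527.73342316 -128.60563115   60.        ] [[ 576.86190794  -62.83236863   60.        ]
 [ 579.63646565 -192.86925088   60.        ]
 [ 476.03567943  -64.58667965   60.        ]
 [ 478.39963963 -194.13422543   60.        ]]
knob top z135 [[ 508.24232068 -129.24859566  135.        ]] [[ 510.65429344 -130.78782049  135.        ]]
bottle caps [[ 570.39811231 -365.2145135   150.        ]
 [ 483.23338551 -342.76081708  150.        ]]
cup rim [[715.08862772 -94.72284568  80.        ]]
box top [[560.90551521 137.01268627 120.        ]
 [473.06958523  39.7698398  120.        ]]
```

Gate centre is (528,-129) with yaw 0.02 and plate height 60, as it should be. The knob is at (508.5,-129), so machine x = -19.5 in the middle channel. The plan is to shut the fingers and use them as a poker: push +x 20, then +y 55, then +x 45.

```bash
python3 -m crank '2.2 -4 0 2 1;2.2 -4 0 2 1;2.2 -4 0 2 1;2.2 -4 0 2 1;2.2 -4 0 2 1;2.2 -4 0 2 1;2.2 -4 0 2 1;2.2 -4 0 2 1;2.2 -4 0 2 1;2.2 -4 0 2 1' 10
```

```text
t: 1.1
position: [425.8, 188.4, 222.5]
tool_rot: [3.141, -0.0, -3.126]
contact_force: [1.3, 0.7, -0.4]
finger_gap: 14.8
finger_force: 0.0
```

```bash
python3 -m crank '0.4 -4 0 0 1;0.4 -4 0 0 1;0.4 -4 0 0 1;0.4 -4 0 0 1;0.4 -4 0 0 1;0.4 -4 0 0 1;0.4 -4 0 0 1;0 0 0 0 1;0 0 0 0 1;0 0 0 0 1'
```

```text
t: 2.1
position: [453.2, -88.6, 222.4]
tool_rot: [3.141, -0.001, -3.126]
contact_force: [0.2, 0.7, 0.6]
finger_gap: 0.7
finger_force: 0.0
```

```bash
python3 -m crank '0.6 -2 0 0 1;0.6 -2 0 0 1;0 0 -3 0 1;0 0 -3 0 1;0 0 -3 0 1;0 0 -2 0 1;0 0 -1.5 0 1;0 0 0 0 1;0 0 0 0 1;0 0 0 0 1'
python3 - <<'E'
from h import *
for n in("top","scene"):
    im=read_camera(n);cv2.imwrite(f"pics/{n}1.png",im[:,:,::-1])
E
```

```text
t: 3.1
position: [466.0, -129.3, 98.5]
tool_rot: [3.141, 0.001, -3.126]
contact_force: [0.2, -0.4, -0.8]
finger_gap: 0.6
finger_force: 0.0
```

View pics/scene1.png

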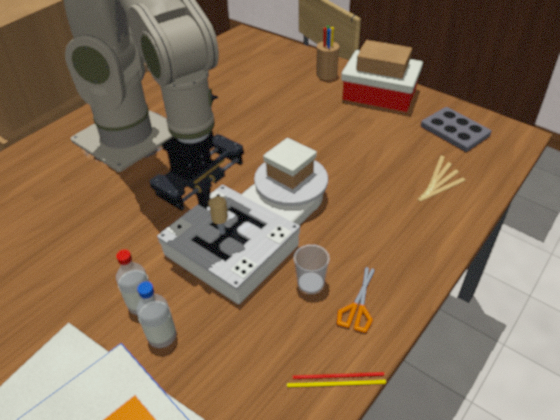

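The closed fingers stand just behind the knob, clear of everything. Next I push slowly in +x and watch the force for contact.

```bash
python3 -m crank '0.4 0 0 0 1;0.4 0 0 0 1;0.3 0 0 0 1;0.3 0 0 0 1;0.2 0 0 0 1;0.2 0 0 0 1;0 0 0 0 1'
python3 -m crank '0.2 0 0 0 1;0.2 0 0 0 1;0.2 0 0 0 1;0.2 0 0 0 1;0.2 0 0 0 1;0.2 0 0 0 1;0 0 0 0 1'
python3 - <<'E'
from h import *
im=read_camera("top");k,st=knob("top",im,(290,180,380,285));print(k,st)
cv2.imwrite("pics/top2.png",cv2.resize(im[170:294,200:400],(800,496),interpolation=cv2.INTER_CUBIC)[:,:,::-1])
E
```

```text
t: 3.9
position: [483.4, -129.7, 97.5]
tool_rot: [-3.142, -0.0, -3.127]
contact_force: [-0.9, -0.0, -0.4]
finger_gap: 0.5
finger_force: 0.3
t: 4.6
position: [495.7, -129.6, 97.5]
tool_rot: [-3.142, 0.0, -3.127]
contact_force: [-0.7, 0.3, 0.8]
finger_gap: 0.4
finger_force: 0.3Traceback (most recent call last):
  File "<stdin>", line 2, in <module>
  File "h.py", line 18, in knob
    k,_,st,ce=cv2.connectedComponentsWithStats(m);i=1+st[1:,4].argmax()
                                                      ~~~~~~~~~~~~~~~^^
ValueError: attempt to get argmax of an empty sequence
```

Run:
```python
from h import *
im=read_camera("scene");cv2.imwrite("pics/s2.png",cv2.resize(im[180:300,150:310],(800,600),interpolation=cv2.INTER_CUBIC)[:,:,::-1])
```

```text
(no output)
```

View pics/s2.png

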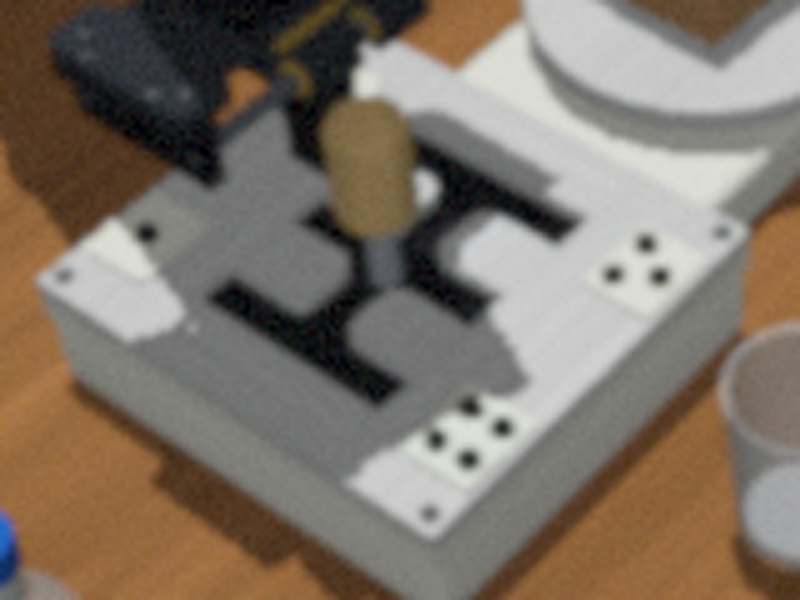

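The knob has moved with the fingers. Its top centre is now at about (367,124) in the crop, against (340,106) before.

Run:
```python
from h import *
B=lambda u,v:[150+(u+.5)/5-.5,180+(v+.5)/5-.5]
print(onz("scene",[B(340,106),B(367,124)],133))
```

```text
[[ 508.97369891 -129.38061938  133.        ]
 [ 524.8197229  -130.28398915  133.        ]]
```

```bash
python3 -m crank '0.2 0 0 0 1;0.2 0 0 0 1;0 0 0 0 1'
python3 -m crank '-2 0 0 0 1;-1 -2 0 0 1;0 -3 0 0 1;2 -2 0 0 1;2.5 0 0 0 1;2 0 0 0 1;0 0 0 0 1;0 0 0 0 1'
python3 - <<'E'
from h import *
im=read_camera("top");k,st=knob("top",im,(290,180,380,285));print(k,st,onz("top",[k],133))
E
```

```text
t: 5.0
position: [499.6, -129.7, 97.6]
tool_rot: [-3.142, 0.0, -3.127]
contact_force: [-0.0, 0.6, 0.6]
finger_gap: 0.8
finger_force: 0.3
t: 5.8
position: [534.2, -199.9, 97.3]
tool_rot: [-3.141, -0.001, -3.127]
contact_force: [0.1, 0.3, -0.1]
finger_gap: 0.4
finger_force: 0.0Traceback (most recent call last):
  File "<stdin>", line 2, in <module>
  File "h.py", line 18, in knob
    k,_,st,ce=cv2.connectedComponentsWithStats(m);i=1+st[1:,4].argmax()
                                                      ~~~~~~~~~~~~~~~^^
ValueError: attempt to get argmax of an empty sequence
```

```bash
python3 -m crank '-0.6 1 0 0 1;0 1 0 0 1;0 0.7 0 0 1;0 0.4 0 0 1;0 0.3 0 0 1;0 0.3 0 0 1;0 0.2 0 0 1;0 0.2 0 0 1;0 0 0 0 1'
python3 -m crank '0 0.3 0 0 1;0 0.3 0 0 1;0 0.3 0 0 1;0 0.3 0 0 1;0 0.3 0 0 1;0 0.3 0 0 1;0 0 0 0 1'
python3 - <<'E'
from h import *
im=read_camera("scene");cv2.imwrite("pics/s3.png",cv2.resize(im[150:270,150:310],(800,600),interpolation=cv2.INTER_CUBIC)[:,:,::-1])
E
```

```text
t: 6.75
position: [528.4, -158.8, 97.6]
tool_rot: [-3.141, 0.0, -3.128]
contact_force: [0.8, -1.4, -0.4]
finger_gap: 0.8
finger_force: 0.5
t: 7.45
position: [528.4, -140.0, 97.5]
tool_rot: [3.141, -0.0, -3.127]
contact_force: [-0.3, 0.2, 1.2]
finger_gap: 0.5
finger_force: 0.3
```

View pics/s3.png

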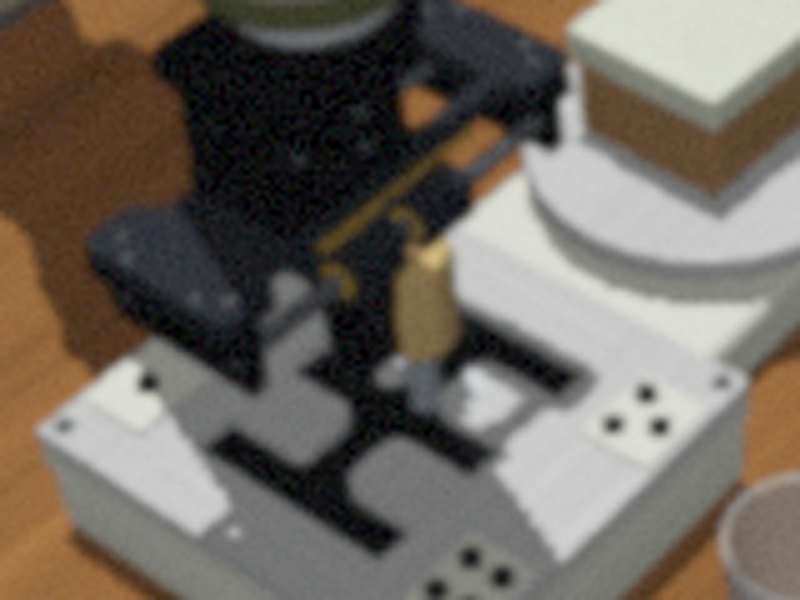

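The knob is sliding along the crossway and the forces are small. I'll keep going.

```bash
python3 -m crank '0 0.3 0 0 1;0 0.3 0 0 1;0 0.3 0 0 1;0 0.3 0 0 1;0 0.3 0 0 1;0 0.3 0 0 1;0 0.3 0 0 1;0 0.3 0 0 1;0 0.3 0 0 1;0 0 0 0 1'
python3 -m crank '0 0.3 0 0 1;0 0.2 0 0 1;0 0 0 0 1'
python3 - <<'E'
from h import *
im=read_camera("scene");cv2.imwrite("pics/s4.png",cv2.resize(im[150:270,150:310],(800,600),interpolation=cv2.INTER_CUBIC)[:,:,::-1])
E
```

```text
t: 8.5
position: [528.5, -113.0, 97.6]
tool_rot: [3.141, 0.0, -3.127]
contact_force: [-0.7, -1.6, 0.6]
finger_gap: 0.6
finger_force: 0.3
t: 8.8
position: [528.4, -108.3, 97.6]
tool_rot: [3.141, 0.0, -3.127]
contact_force: [-0.5, -0.5, 1.2]
finger_gap: 0.8
finger_force: 0.4
```

View pics/s4.png

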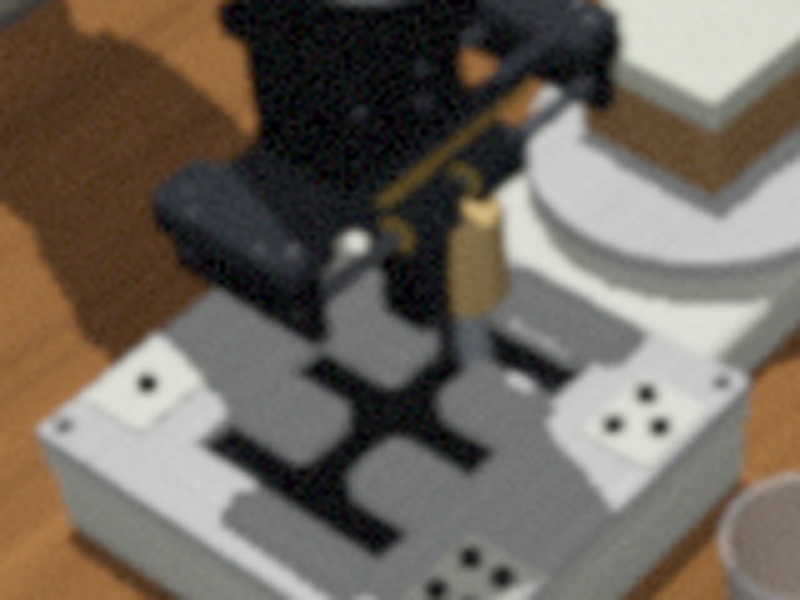

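```bash
python3 -m crank '0 -2 0 0 1;-2 -0.5 0 0 1;-3 0 0 0 1;-1 1 0 0 1;0 2.5 0 0 1;0 2.4 0 0 1;0 0 0 0 1;0 0 0 0 1'
python3 - <<'E'
from h import *
im=read_camera("scene");cv2.imwrite("pics/s5.png",cv2.resize(im[150:270,150:310],(800,600),interpolation=cv2.INTER_CUBIC)[:,:,::-1])
E
```

```text
t: 9.65
position: [468.6, -74.3, 97.7]
tool_rot: [3.141, 0.0, -3.126]
contact_force: [0.2, 0.0, -0.0]
finger_gap: 0.6
finger_force: 0.0
```

View pics/s5.png

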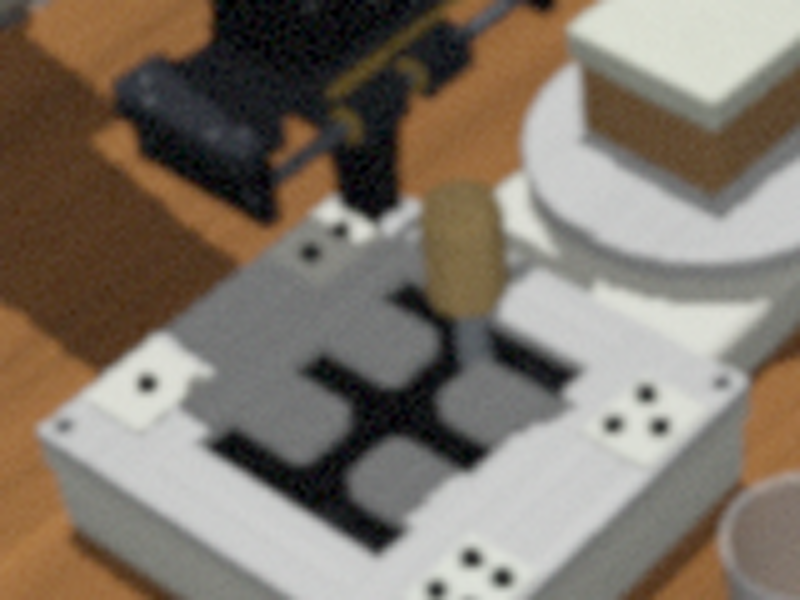

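The knob stands in the disc-side channel with its top centre at about (461,205) in the crop. The fingers are clear behind it.

Run:
```python
from h import *
B=lambda u,v:[150+(u+.5)/5-.5,150+(v+.5)/5-.5]
for p in onz("scene",[B(461,205)],133):
    d=p[:2]-[528,-129];c,s=np.cos(.02),np.sin(.02);print(p,[c*d[0]+s*d[1],-s*d[0]+c*d[1]])
```

```text
[526.71857527 -77.15868898 133.        ] [np.float64(-0.2444113491391724), np.float64(51.85656989136037)]
```

```bash
python3 -m crank '1 0 0 0 1;1 0 0 0 1;0.6 0 0 0 1;0.3 0 0 0 1;0.3 0 0 0 1;0.3 0 0 0 1;0.3 0 0 0 1;0 0 0 0 1'
python3 -m crank '0.3 0 0 0 1;0.3 0 0 0 1;0.3 0 0 0 1;0.3 0 0 0 1;0.3 0 0 0 1;0 0 0 0 1'
```

```text
t: 10.5
position: [506.5, -74.8, 97.5]
tool_rot: [-3.141, -0.0, -3.127]
contact_force: [-0.3, -0.9, 0.3]
finger_gap: 0.3
finger_force: 0.3
t: 11.1
position: [521.8, -74.6, 97.6]
tool_rot: [-3.141, 0.0, -3.127]
contact_force: [-0.6, 0.5, -0.3]
finger_gap: 0.5
finger_force: 0.1
```

```bash
python3 -m crank '0.3 0 0 0 1;0.3 0 0 0 1;0.3 0 0 0 1;0.3 0 0 0 1;0.3 0 0 0 1;0.3 0 0 0 1;0 0 0 0 1'
python3 -m crank '0.15 0 0 0 1;0.1 0 0 0 1;0 0 0 0 1'
```

```text
t: 11.8
position: [539.8, -74.7, 97.6]
tool_rot: [-3.141, 0.0, -3.127]
contact_force: [0.1, -0.2, 0.2]
finger_gap: 0.7
finger_force: 0.1
t: 12.1
position: [541.9, -74.8, 97.6]
tool_rot: [-3.142, 0.0, -3.127]
contact_force: [-1.7, 1.3, -0.3]
finger_gap: 0.7
finger_force: 0.5
```

Now I nudge on in small steps until the end stop shows in the force, then back off and check.

```bash
python3 -m crank '0.1 0 0 0 1;0 0 0 0 1'|sed -n '2p;4p'
python3 -m crank '0.1 0 0 0 1;0 0 0 0 1'|sed -n '2p;4p'
```

```text
position: [542.9, -74.7, 97.6]
contact_force: [-1.1, 0.3, -0.4]
position: [543.9, -74.7, 97.6]
contact_force: [-1.4, -0.3, 0.3]
```

```bash
python3 -m crank '0.1 0 0 0 1;0 0 0 0 1'|sed -n '2p;4p'
python3 -m crank '-2 0 0 0 1;-3 0 0 0 1;-3 0 1 0 1;-3 0 3 0 1;-3 0 3 0 1;0 0 3 0 1;0 0 0 0 1;0 0 0 0 1'
python3 - <<'E'
from h import *
T=read_camera("top");S=read_camera("scene")
k,st=knob("top",T,(285,177,345,285));print(k,st,onz("top",[k],133))
o=np.hstack([cv2.resize(T[170:294,280:390],(390,440),interpolation=2),cv2.resize(S[170:270,220:310],(400,440),interpolation=2)])
cv2.imwrite("pics/end.png",o[:,:,::-1])
t0=np.load("pics/top0.npy");s0=np.load("pics/scene0.npy")
for n,a,b,bx in(("bottles",T,t0,(425,190,480,275)),("cup",T,t0,(300,115,342,158)),("bottles s",S,s0,(110,245,180,350)),("cup s",S,s0,(292,245,332,297)),("box s",S,s0,(262,138,320,190))):
    x0,y0,x1,y1=bx;print(n,np.abs(a[y0:y1,x0:x1].astype(int)-b[y0:y1,x0:x1]).mean())
E
```

```text
position: [544.3, -74.7, 97.5]
contact_force: [-5.5, -0.0, 2.8]
t: 13.5
position: [405.6, -74.5, 198.2]
tool_rot: [3.141, 0.003, -3.127]
contact_force: [0.3, -0.3, -0.5]
finger_gap: 0.3
finger_force: 0.0
[311.23828125 204.37890625] [ 18  19  18  18 256] [[570.98015771 -75.76931753 133.        ]]
bottles 1.0454901960784313
cup 1.0487264673311185
bottles s 2.3430385487528347
cup s 2.2552884615384614
box s 1.823054818744474
```

View pics/end.png

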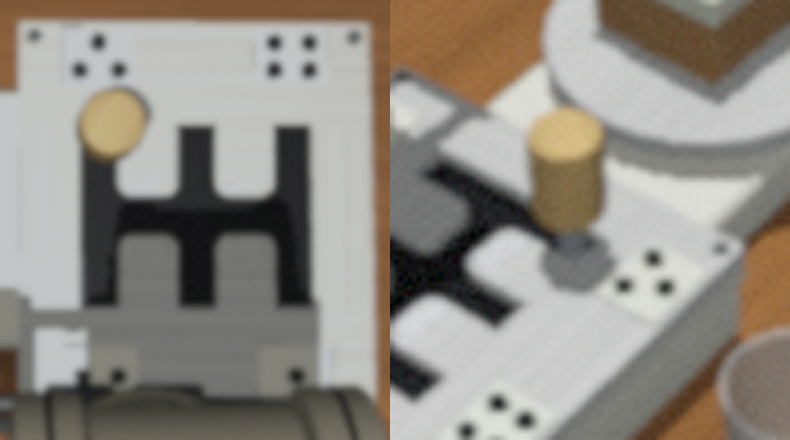

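The lever is fully home at the three-stud slot. The knob is at (571,-75.8), where (571.9,-74) was expected, and the end stop was felt at 5.5 N. The bottles, cup and box haven't moved and the robot is clear.

```bash
python3 -c "
from station import env
print(env.hand_in())"
```

```text
the job is handed in; nothing more can be done
None
```

I pushed the lever fully home in the three-stud slot (far side, disc side) and handed the job in at about 13.6 s, with the bottles, cup and box unmoved and the arm clear; the hand-in gave no verdict.

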